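# Clamp the core bit at the pot-drilling bench

## Robot

A 6-joint arm with a two-finger parallel gripper is mounted at the origin on the work surface. World frame = base frame: x ahead of the robot, y to its left, z up, the work surface at z = 0. Lengths are in m, angles in rad, forces in N, time in s.
With the tool pointing down it reaches from about 0.35 to 0.775 m from the base axis. Payload 7.3 kg.
Tool frame: the origin (TCP) lies at the very end of the fingers, on their centre line; the grasp point (between the pads) lies 19 mm behind it; z points along the fingers, y is the line along which they close (so a half turn about z gives the same grasp; the last joint's range is limited). The gripper opens to 92 mm and grips with 3 to 60 N. Pads are 19 mm wide; open, the fingers measure 130 mm over their backs; the gripper's body (75 mm by 190 mm) begins 47 mm behind the grasp point.
Start: joints at [1.052, 0.342, 1.524, -0, 1.275, -0.146], TCP at [0.191, 0.489, 0.227] pointing down, gripper open.
Joint ranges: [-2.53, 2.53], [-0.77, 2.02], [0.04, 2.7], [-1, 4.14], [0.28, 2.66], [-3.11, 3.11]. Speed limits (rad/s): [2.57, 2.57, 3.14, 3.14, 3.14, 3.14].

## Interface

Orientations are given as a unit quaternion [x, y, z, w].
In Python, from cell import status, cams, sign_off gives the robot as it stands. The module is installed in compiled form; this text tells all that it offers.
- The arm moves only by the tool move_arm, never from a script. Its argument "targets" is a list that holds one entry, the list of rows, each a list of 5 numbers: the closure, from -1 (fully open) to 1 (shut), then the shift along the tool's x, y, z in mm, then the turn about the tool's z in degrees. In form: [[[grip, x, y, z, spin], ...]]. A call has 1 to 12 rows; each row is the pose to reach, as a shift and turn from the pose commanded when the call began, along the tool's axes at that moment; what a row does not reach only later rows make up. A row lasts 1/8 s, in which the tool goes at most 62.5 mm and 10.7 degrees, less where a joint would pass 70% of its speed; a pose out of reach is approached as far as the arm can. A call with a gripper value outside its range is refused whole. The fingers move at their own pace and stop on an object; the grip force is fixed at half the most. Time passes only in rows, so rows that repeat a pose let the fingers close. It gives the time, the measured TCP pose, the force, the opening and the grip force at its end, in the units of the state.
- status.read_state(): the state, without advancing time (a new reading comes with each control period).
- cams.grab_frame(name): name is "side" or "top"; returns the picture (400x640x3 uint8, red, green, blue); there is no depth.
- cams.camera_info(name): a dict with "mtx" (3x3 intrinsics, pixels), "k1" (the pictures are not rectified: a ray, as slopes to the right and down, at radius r is drawn at 1 + k1 r^2 times it, then the intrinsics apply), "pose" (4x4, takes a point from camera to world coordinates). Camera axes: x right, y down, z forward; pixel columns grow to the right and rows downward; lengths in m; the calibration is good to about 2 mm. A picture is of the moment at which its call begins. camera_info takes no time and is no camera call.
- sign_off(): hands the job in; it is judged then, once.
The state is a dict: "clock": time; "joint_positions": joint angles; "joint_velocities": joint speeds; "joint_torque": joint torques, N m; "tcp_pos": TCP position; "tcp_rot": TCP orientation; "force": force on the tool from outside, world axes, zero at the start; "moment": the same for the moment, N m; "opening": opening from 0.0 (shut) to 1.0 (fully open); "gripper_force": force on a finger pad.
Only numpy, scipy, OpenCV 4.12 (cv2) and the standard library are available. Lean on these libraries where they do the work, as an engineer would, in place of code of your own. Each camera call takes 0.05 s, during which the arm holds its last target. There are 200 camera calls.

## Task

On this bench, drainage holes are drilled in glazed plant pots. A core bit stands loose in the chuck of one of the two drilling heads: turn that chuck's sleeve clockwise (seen from above) until its jaws have closed firmly on the bit, then let go, leaving the bit upright in the chuck. Leave the sleeve of the empty chuck alone.

Things in the scene. Friction and masses are not known exactly. Their poses are not given: they have to be found in the camera images.
- sleeve (a joint): Knurled dark steel sleeve of the chuck with the bit: 41 mm across, 38 mm tall, upright. Value in rad: 0 open, grows clockwise seen from above; starts at 0 to 0.35. Three coupled jaws move in with it, touch the bit at about 1.1 and squeeze it up to a hard stop at 1.25. Stiff (0.2 N m), stays where it is left. Can be gripped across in any direction and turned all the way in one grasp.
- sleeve_mid (a point): Point on that sleeve's axis at the height to grip: 108 mm above the bench, 16 mm under the sleeve's top edge, 22 mm over its lower edge. Does not move as the sleeve turns. Below the sleeve: a neck 36 mm across, then a collar 52 mm across (top 64 mm above the bench) on a fixed grey drilling head, 110 x 110 x 56 mm.
- core_bit: Steel core bit, 66 mm tall, standing loose and upright in the open jaws, up to 3 mm off the sleeve's axis: shank 12 mm across, 48 mm long; above it a head 26 mm across, 18 mm tall, with a dark hollow end. Origin at the centre of its foot (84 mm above the bench), z up along the bit. Its top is 26 mm above the sleeve's top edge, 42 mm above sleeve_mid.
- spare_sleeve (a joint): Sleeve of the other, identical drilling head, whose chuck is empty, at least 200 mm away; same sizes and meaning of the value. Starts at 0 to 0.35; to be left alone.
Things that resemble listed ones, but are neither listed nor needed, are in the scene too. Of the things shaped like the core_bit, the steel one is meant.

How it is judged:
By the outcome, as a careful person would: the job done as asked, in the order asked, and still so for the second after the job is handed in, with the robot touching nothing.
It also fails if it takes over 34 s, if anything falls off the work surface, if the arm or the gripper's body presses on something with over 40 N, if the wrist force passes 120 N, or if a joint passes its speed limit or range.

## Working session

There is one attempt and no reset: what is moved stays moved. The work goes in short steps, Python scripts to look and compute and a tool call to move; the robot and the scene stay as the last step left them, time stands still between calls to the robot, and variables do not carry over. Pictures are saved under pics/ and viewed, at most 10 in all, crops included, and the job is handed in when it is done.

Besides the shell and the picture viewer there is one more tool, called as name(argument=value, ...), one argument or row to a line, values as JSON. move_arm: Moves the arm, as the interface text tells. Its arguments: {"type":"object","properties":{"targets":{"type":"array","items":{"type":"array","items":{"type":"array","items":{"type":"number"}}}}},"required":["targets"]}

```bash
mkdir -p pics; cat > h.py <<'E'
import numpy as np, cv2
from cell import status, cams
def grab(n,f):
    im=cams.grab_frame(n); cv2.imwrite(f'pics/{f}.png',cv2.cvtColor(im,cv2.COLOR_RGB2BGR)); return im
def ray(n,u,v):
    c=cams.camera_info(n); K=np.array(c['mtx'],float); k=c['k1']; T=np.array(c['pose'])
    p=cv2.undistortPoints(np.array([[[u,v]]],float),K,np.array([k,0,0,0.]))[0,0]
    d=T[:3,:3]@np.array([p[0],p[1],1]); return T[:3,3],d
def onz(n,u,v,z):
    o,d=ray(n,u,v); return o+d*(z-o[2])/d[2]
def tri(a,b):
    (o,d),(p,e)=ray(*a),ray(*b); s=np.linalg.lstsq(np.c_[d,-e],p-o,rcond=None)[0]
    q,r=o+s[0]*d,p+s[1]*e; return (q+r)/2,np.linalg.norm(q-r)
E
python3 - <<'E'
from h import *
for n in('side','top'):
    grab(n,n+'0'); c=cams.camera_info(n); print(n,np.round(c['pose'],3).tolist(),c['k1'])
E
```

```text
side [[0.964, -0.141, 0.224, 0.299], [-0.264, -0.571, 0.778, -0.67], [0.019, -0.809, -0.587, 0.63], [0.0, 0.0, 0.0, 1.0]] -0.034746923728201255
top [[0.016, -0.987, 0.162, 0.395], [-1.0, -0.014, 0.011, -0.009], [-0.009, -0.162, -0.987, 0.746], [0.0, 0.0, 0.0, 1.0]] -0.02109800724137628
```

View pics/side0.png

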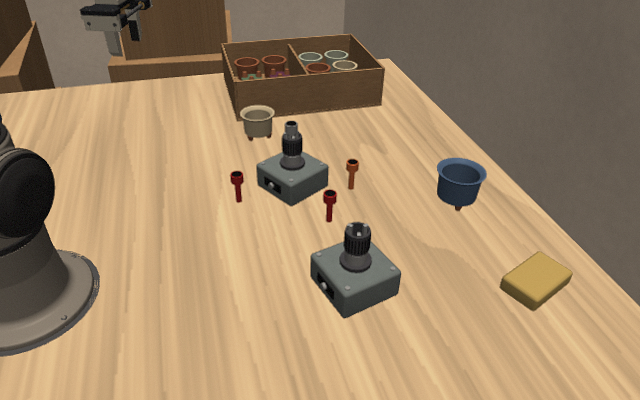

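View pics/top0.png

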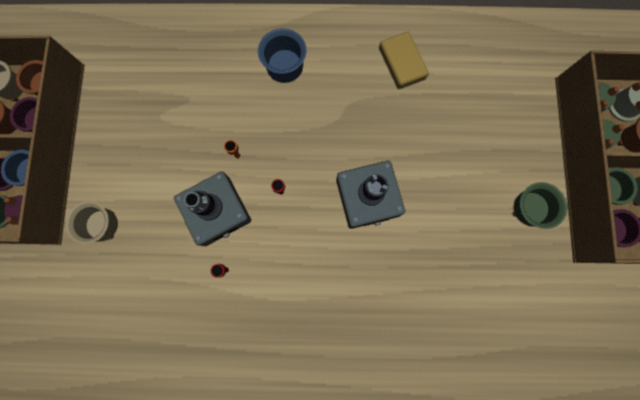

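The side view shows two heads. The far one (sleeve about 292,145) has a steel bit standing in it with its top at 291,127; the near one (357,238) is empty. In the top view they are at about (200,203) and (375,187).

Things that could be mistaken for the target:
- **Empty chuck:** side 357,238, top 375,187.
- **Red bits:** side 237,178 and 330,198.
- **Copper bit:** side 352,167.

I choose the far chuck with the steel bit and will check it in a close crop.

```bash
python3 - <<'E'
import cv2,numpy as np
a=cv2.imread('pics/side0.png')[110:210,245:345];b=cv2.imread('pics/top0.png')[160:260,160:260]
cv2.imwrite('pics/crop.png',cv2.resize(np.hstack([a,b]),None,fx=4,fy=4,interpolation=cv2.INTER_CUBIC))
E
```

```text
(no output)
```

View pics/crop.png

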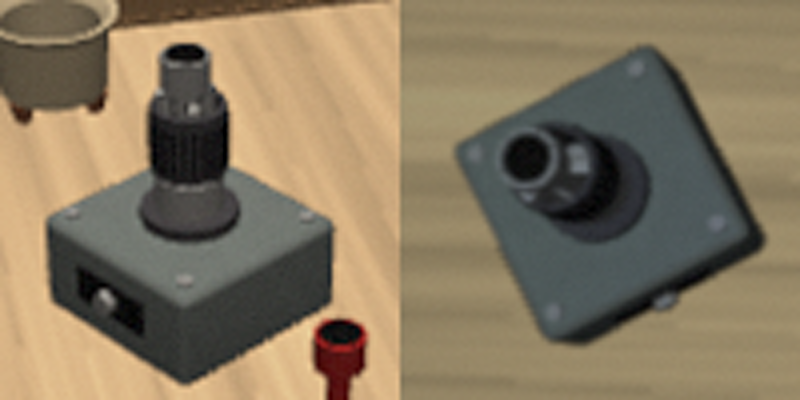

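The crop confirms it: a bare steel bit with a dark hollow top sits in the far chuck, and the four screws on the head are visible. Next I triangulate.

```bash
python3 - <<'E'
from h import *
from scipy.spatial.transform import Rotation as R
S=lambda x,y:('side',245+x/4-.4,110+y/4-.4); T=lambda x,y:('top',160+(x-400)/4-.4,160+y/4-.4)
bt=tri(S(185,52),T(529,157)); print('bit top',bt)
print('plate c',tri(S(189.5,214.5),T(595,188.5)), onz(*T(595,188.5),.056),onz(*S(189.5,214.5),.056))
for a,b in(((72,213),(475,152)),((183,280),(552,312)),((307,216),(717,222))): print(tri(S(*a),T(*b)))
# sleeve mid in side: silhouette centre row at z=108
print('sleeve side',onz(*S(188,140),.108))
s=status.read_state(); q=R.from_quat(s['tcp_rot']); print(s['tcp_pos'],q.as_matrix().round(3).tolist(),s['opening'],s['clock'])
p=bt[0].copy(); p[2]=.089
print('tool shift mm',q.inv().apply(p-s['tcp_pos'])*1000)
E
```

```text
bit top (array([0.49310273, 0.20150625, 0.15263095]), np.float64(0.0005379834761755544))
plate c (array([0.49438576, 0.20257359, 0.05733619]), np.float64(0.0002150494586469748)) [0.4946867  0.20297026 0.056     ] [0.49473096 0.20461015 0.056     ]
(array([0.48017132, 0.27419391, 0.025188  ]), np.float64(0.0722254718698767))
(array([0.46695996, 0.23090387, 0.00200487]), np.float64(0.05771574374198897))
(array([0.50372134, 0.12703696, 0.10024477]), np.float64(0.060785525527865585))
sleeve side [0.4917797  0.19261912 0.108     ]
[0.19101072 0.48861783 0.22610784] [[-0.931, 0.364, -0.001], [0.364, 0.931, -0.001], [0.0, -0.001, -1.0]] 0.9985527682481206 0.1
tool shift mm [-385.93142028 -157.17853245  137.26996474]
```

move_arm(
  targets=[
    [[-1,-50,-20,0,0],[-1,-100,-40,0,0],[-1,-150,-61,0,0],[-1,-200,-81,0,0],[-1,-250,-101,0,0],[-1,-300,-121,0,0],[-1,-345,-140,0,0],[-1,-386,-156,0,0],[-1,-386,-156,20,0],[-1,-386,-156,40,0],[-1,-386,-156,40,0],[-1,-386,-156,40,0]],
  ],
)

```text
clock: 1.6
tcp_pos: [0.4941, 0.2033, 0.1873]
tcp_rot: [0.185, 0.983, 0.0, 0.0]
force: [0.3, -0.9, 1.1]
opening: 1.001
gripper_force: 0.0
```

```bash
python3 - <<'E'
from h import *
a=grab('side','s1');b=grab('top','t1')
a=a[60:210,220:370];b=b[130:280,120:270]
cv2.imwrite('pics/c1.png',cv2.resize(np.hstack([a,b])[:,:,::-1],None,fx=2.6,fy=2.6,interpolation=cv2.INTER_CUBIC))
s=status.read_state();print(s['tcp_pos'],s['joint_positions'],s['force'])
E
```

```text
[0.49427405 0.20336492 0.18764677] [ 2.46863192e-01  3.92585265e-01  1.56083238e+00  5.81074289e-05
  1.18649788e+00 -9.51498926e-01] [-0.3858785   0.50742755  0.3504999 ]
```

View pics/c1.png

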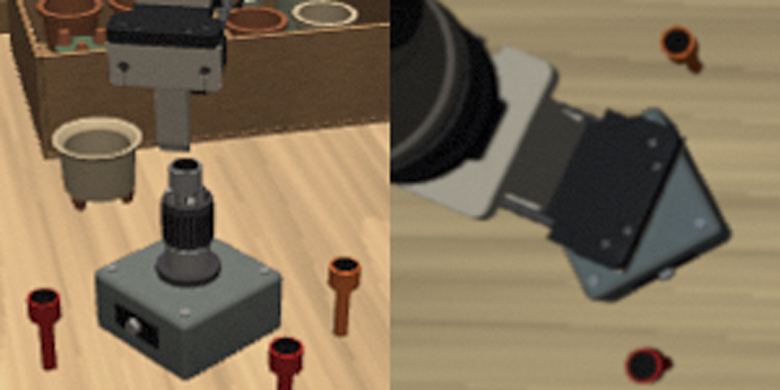

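The fingers hover straight over the bit: near finger tip at side px about (286,118), bit top at about (291,122). Nothing has been touched. I go down with the fingers open, then close.

move_arm(
  targets=[
    [[-1,0,0,20,0],[-1,0,0,40,0],[-1,0,0,60,0],[-1,0,0,75,0],[-1,0,0,86,0],[-1,0,0,94,0],[-1,0,0,94,0],[-1,0,0,94,0]],
  ],
)

```text
clock: 2.7
tcp_pos: [0.4942, 0.2032, 0.0932]
tcp_rot: [0.185, 0.983, 0.0, 0.0]
force: [0.7, -0.6, 0.0]
opening: 0.997
gripper_force: 0.0
```

```bash
python3 - <<'E'
from h import *
a=grab('side','s2');grab('top','t2')
a=a[80:200,230:350]
cv2.imwrite('pics/c2.png',cv2.resize(a[:,:,::-1],None,fx=4,fy=4,interpolation=cv2.INTER_CUBIC))
s=status.read_state();print(s['tcp_pos'],s['force'],s['moment'])
E
```

```text
[0.49423916 0.20319604 0.09326085] [ 0.08410951 -0.61725907 -0.38210597] [ 0.00566883 -0.00256811 -0.03208062]
```

View pics/c2.png

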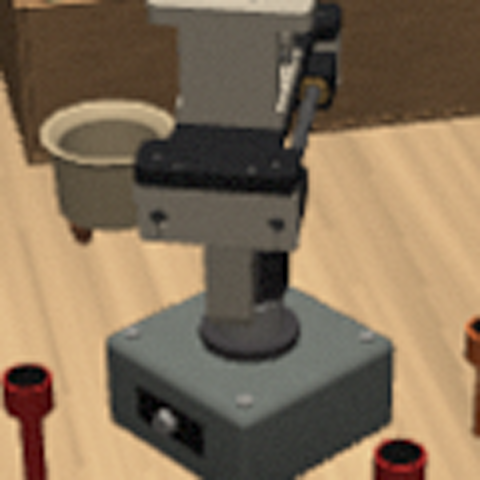

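The near finger (crop x 205–252) stands in front of the sleeve, its lower end above the collar, with no contact. I close now.

move_arm(
  targets=[
    [[-0.3,0,0,0,0],[0,0,0,0,0],[0.2,0,0,0,0],[1,0,0,0,0],[1,0,0,0,0],[1,0,0,0,0],[1,0,0,0,0],[1,0,0,0,0]],
  ],
)

```text
clock: 3.8
tcp_pos: [0.4935, 0.2023, 0.0927]
tcp_rot: [0.185, 0.983, -0.001, -0.0]
force: [-1.4, -5.6, 2.4]
opening: 0.434
gripper_force: 30.0
```

move_arm(
  targets=[
    [[1,0,0,0,5],[1,0,0,0,10],[1,0,0,0,15],[1,0,0,0,20],[1,0,0,0,25],[1,0,0,0,30],[1,0,0,0,35],[1,0,0,0,40],[1,0,0,0,40]],
  ],
)

```text
clock: 4.92
tcp_pos: [0.4941, 0.2029, 0.0927]
tcp_rot: [0.51, 0.86, 0.0, 0.0]
force: [0.9, -2.4, 0.1]
opening: 0.428
gripper_force: 30.0
```

```bash
python3 - <<'E'
from h import *
s=status.read_state();print(s['joint_positions'][5],s['force'],s['moment'])
E
```

```text
-0.2539111742548324 [ 0.87509217 -2.41447103  0.12281896] [-0.55135931  0.01126934 -0.17614631]
```

move_arm(
  targets=[
    [[1,0,0,0,4],[1,0,0,0,8],[1,0,0,0,12]],
  ],
)

```text
clock: 5.3
tcp_pos: [0.4943, 0.203, 0.0927]
tcp_rot: [0.597, 0.802, 0.0, 0.0]
force: [1.6, -1.7, -1.0]
opening: 0.431
gripper_force: 30.0
```

```bash
python3 - <<'E'
from h import *
s=status.read_state();print(s['joint_positions'][5],s['force'],s['moment'],s['joint_torque'])
E
```

```text
-0.04439544807266782 [ 1.56668256 -1.67473862 -0.97876093] [-0.44712815 -0.13576081  0.4723126 ] [  0.95089942 -47.21826196 -19.70443547   1.00832172   0.24877827
  -0.22017249]
```

move_arm(
  targets=[
    [[1,0,0,0,4],[1,0,0,0,8]],
  ],
)

```text
clock: 5.55
tcp_pos: [0.4943, 0.2037, 0.0928]
tcp_rot: [0.651, 0.759, 0.001, 0.0]
force: [0.8, 2.0, -1.1]
opening: 0.433
gripper_force: 30.0
```

```bash
python3 - <<'E'
from h import *
s=status.read_state();print(s['joint_positions'][5],s['force'],s['moment'],s['joint_torque'])
E
```

```text
0.0945488025875173 [ 0.77620643  2.04645992 -1.07694071] [ 0.14060202 -0.09505968  0.97311369] [ -0.68086283 -46.91107035 -19.25085783   0.32179853   0.4563618
   0.12638706]
```

The moment is rising, so the jaws are on the bit. I continue in small steps.

move_arm(
  targets=[
    [[1,0,0,0,3],[1,0,0,0,6],[1,0,0,0,6]],
  ],
)

```text
clock: 5.92
tcp_pos: [0.4945, 0.2038, 0.0929]
tcp_rot: [0.69, 0.724, 0.001, 0.0]
force: [1.8, 3.4, -0.7]
opening: 0.43
gripper_force: 30.0
```

```bash
python3 - <<'E'
from h import *
s=status.read_state();print(s['joint_positions'][5],s['force'],s['moment'],s['joint_torque'])
E
```

```text
0.1978692490417927 [ 1.83571433  3.37091146 -0.73059592] [ 0.30227902 -0.34241642  0.54435909] [ -1.20562725 -46.89454079 -18.60919297  -0.05085736   0.8613218
   0.78305852]
```

move_arm(
  targets=[
    [[1,0,0,0,3],[1,0,0,0,6],[1,0,0,0,6]],
  ],
)

```text
clock: 6.3
tcp_pos: [0.4947, 0.2038, 0.0931]
tcp_rot: [0.727, 0.687, 0.001, 0.0]
force: [4.3, 3.0, -0.1]
opening: 0.424
gripper_force: 30.0
```

```bash
python3 - <<'E'
from h import *
s=status.read_state();print(s['joint_positions'][5],s['force'],s['moment'],s['joint_torque'])
E
```

```text
0.30298747765177725 [ 4.28899554  2.97879317 -0.14983146] [ 0.41802011 -0.54296009  0.28663751] [ -1.14290424 -46.60820246 -17.7229321   -0.31467967   1.29638851
   0.55193894]
```

move_arm(
  targets=[
    [[1,0,0,0,4],[1,0,0,0,8]],
  ],
)

```text
clock: 6.55
tcp_pos: [0.495, 0.2037, 0.0933]
tcp_rot: [0.773, 0.634, 0.001, 0.001]
force: [3.9, 1.9, -0.0]
opening: 0.427
gripper_force: 30.0
```

```bash
python3 - <<'E'
from h import *
s=status.read_state();print(s['joint_positions'][5],s['force'],s['moment'],s['joint_torque'])
E
```

```text
0.44326356345526124 [ 3.85128753  1.88168718 -0.00605717] [ 0.21960443 -0.49103943  1.16982976] [ -1.94421083 -46.03827238 -17.12938786   0.30857066   1.37280397
   0.38000805]
```

move_arm(
  targets=[
    [[0,0,0,0,0],[-1,0,0,0,0],[-1,0,0,0,0],[-1,0,0,0,0],[-1,0,0,0,-8],[-1,0,0,0,-16],[-1,0,0,0,-24],[-1,0,0,0,-32],[-1,0,0,0,-40],[-1,0,0,0,-40]],
  ],
)

```text
clock: 7.8
tcp_pos: [0.4938, 0.2031, 0.0927]
tcp_rot: [0.511, 0.86, -0.0, -0.0]
force: [0.3, -0.4, 0.0]
opening: 1.002
gripper_force: 0.0
```

move_arm(
  targets=[
    [[0,0,0,0,0],[0.2,0,0,0,0],[1,0,0,0,0],[1,0,0,0,0],[1,0,0,0,0],[1,0,0,0,0]],
  ],
)

```text
clock: 8.55
tcp_pos: [0.4939, 0.2031, 0.0927]
tcp_rot: [0.51, 0.86, 0.0, 0.0]
force: [-0.4, 0.1, 0.2]
opening: 0.424
gripper_force: 30.0
```

```bash
python3 - <<'E'
from h import *
s=status.read_state();print(s['joint_positions'][5],s['force'],s['moment'],s['joint_torque'],s['gripper_force'],s['opening'])
E
```

```text
-0.25338170265985793 [-0.38497323  0.07045847  0.17838225] [0.00782859 0.05396717 0.2062362 ] [ -0.28607151 -46.95786238 -19.87953365   0.1238941    0.08133492
   0.20957429] 30.000098166055977 0.42382426663295086
```

move_arm(
  targets=[
    [[1,0,0,0,3],[1,0,0,0,6]],
  ],
)

```text
clock: 8.8
tcp_pos: [0.494, 0.2032, 0.0928]
tcp_rot: [0.554, 0.832, 0.0, 0.0]
force: [-0.3, 2.6, 0.3]
opening: 0.428
gripper_force: 30.0
```

```bash
python3 - <<'E'
from h import *
s=status.read_state();print(s['joint_positions'][5],s['force'],s['moment'],s['joint_torque'],s['gripper_force'],s['opening'])
E
```

```text
-0.14861845747114766 [-0.28418415  2.59966939  0.2696559 ] [0.39296463 0.06905038 1.12418785] [ -1.4463754  -46.60815954 -19.48753774   0.33471295   0.19979109
   0.5715403 ] 30.020715119317174 0.4280737374580089
```

On regrip the moment rises at once to 1.1 N m against about 0.2 N m of free friction, so the sleeve is at its stop. I release and lift straight up.

move_arm(
  targets=[
    [[1,0,0,0,4],[1,0,0,0,8],[1,0,0,0,8],[0,0,0,0,8],[-1,0,0,0,8],[-1,0,0,0,8],[-1,0,0,0,8],[-1,0,0,-25,8],[-1,0,0,-60,8],[-1,0,0,-110,8],[-1,0,0,-160,8],[-1,0,0,-160,8]],
  ],
)

```text
clock: 10.3
tcp_pos: [0.4957, 0.2036, 0.257]
tcp_rot: [0.611, 0.791, 0.003, 0.003]
force: [-0.9, -0.7, 0.2]
opening: 0.998
gripper_force: 0.0
```

move_arm(
  targets=[
    [[-1,30,0,0,0],[-1,60,0,0,0],[-1,90,0,0,0],[-1,120,0,0,0],[-1,150,0,0,0],[-1,150,0,0,0]],
  ],
)

```text
clock: 11.05
tcp_pos: [0.4548, 0.3495, 0.2513]
tcp_rot: [0.61, 0.792, -0.001, -0.001]
force: [0.3, 0.4, 0.2]
opening: 0.997
gripper_force: 0.0
```

```bash
python3 - <<'E'
from h import *
a=grab('side','s3')[110:210,245:345];b=grab('top','t3')[160:260,160:260]
cv2.imwrite('pics/c3.png',cv2.resize(np.hstack([a,b])[:,:,::-1],None,fx=4,fy=4,interpolation=cv2.INTER_CUBIC))
E
```

```text
(no output)
```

View pics/c3.png

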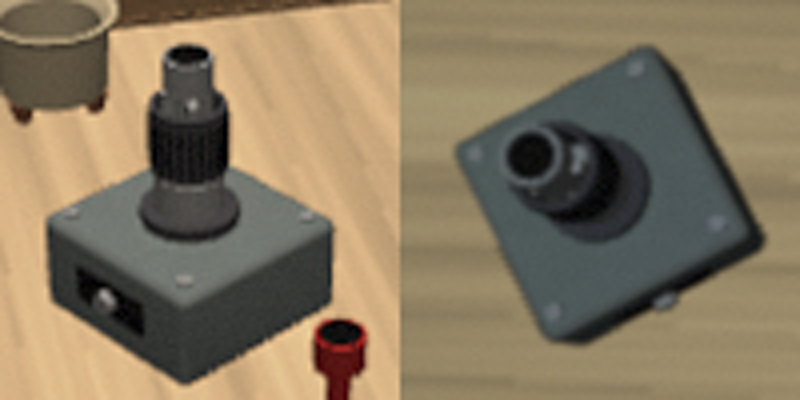

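The bit stands upright and is now centred on the axis (its top moved to side crop 188,52). The jaws have closed in and the robot is clear.

```bash
python3 -c "from cell import sign_off; print(sign_off())"
```

```text
the job is handed in; nothing more can be done
None
```

I turned the sleeve clockwise until it reached its stop with the jaws closed on the steel bit, left the bit upright, didn't touch the empty chuck, and handed the job in at about 11 s of the 34 s.

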